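# Close the two-part tile mould on its dowels and hold it shut

### The job

Close the tile mould over the glass tile that lies in its lower half, so that I can tape round it: first turn both round stop nuts on the lower half clockwise by hand until they are fully home, then fetch the loose upper half, set it nose to nose on the two dowels and press it down against the springs until it is fully shut. Finish while still gripping the upper half and holding the mould pressed shut: do not let go. Leave the tile in its pocket and the other things on the bench where they are.

Things in the scene. Friction and masses are not known exactly. Their poses are not given: they have to be found in the camera images.
- mould_lower: Lower half, fixed: grey anodised plate 110 (x) x 150 (y) x 16 mm with a 60 mm wide nose sticking out 21 mm more at its +y end. Origin: centre of the underside of the 110 x 150 plate; z up. In the middle a pocket 51 x 49 x 8 mm deep with the tile. Two dowels at (-38, +60) and (+38, -50) mm, two stop nuts at (+38, +58) and (-38, -58) mm. The upper half fits one way round only.
- lower_face (a point): Point at the centre of the lower half's top face, over the pocket (z = 16 mm in its frame), axes as mould_lower. Shut, the upper half's origin lies here with the same axes. Laid on the springs without a push, the upper half stays about 7 mm open; shutting it takes about 8 N more than its weight.
- lower_nose (a point): Point at the middle of the nose's end on the lower half, 95 mm towards +y, at the top face.
- dowel_1_tip (a point): Tip of the steel dowel at (-38, +60) mm of the lower half, 62 mm above the worktop. Dowel 12 mm thick, its last 12 mm tapered. Round it a coil spring (0.6 N per mm) with a washer 18 mm across, top 44 mm above the worktop when free; shutting the mould presses it down 10 mm.
- dowel_2_tip (a point): The same for the dowel and spring at (+38, -50) mm of the lower half.
- stop_nut_1 (a joint): Turn of the knurled round brass stop nut at (+38, +58) mm of the lower half, rad: 0 = fully home (hard stop); anticlockwise from above is positive and raises it 2.5 mm per rad, clockwise winds it down. Stays where it is left; friction about 0.05 N m. Starts 1.0 to 1.4 rad up, and while up it keeps the mould from shutting.
- stop_nut_2 (a joint): The same for the stop nut at (-38, -58) mm.
- nut_1_top (a point): Centre of the top of stop nut 1. The nut is 28 mm across and 17.5 mm high; home, its top is 33.5 mm above the worktop, and its foot on the lower plate (16 mm). It turns with the nut.
- nut_2_top (a point): The same for stop nut 2.
- mould_upper: Upper half, loose, 0.4 kg. Origin: centre of the underside of its block (66 x 64 x 18 mm), on which it stands; z up. On it a grey plate 106 (x) x 146 (y) x 14 mm (z 18 to 32) with a nose 56 mm wide to y = +94 mm and two 14 mm through bores at (-38, +60) and (+38, -50) mm. On the plate, in the middle, a beech grip 22 (x) x 84 (y) x 34 mm (z 32 to 66).
- grip_top (a point): Centre of the top of the beech grip (66 mm above the upper half's origin).
- upper_nose (a point): Point at the middle of the nose's end on the upper half, 93 mm towards +y, at the height of the underside of the block.
- glass_tile: Square fused glass tile 47 x 46 x 7 mm lying in the lower half's pocket. Origin: centre of its underside.
- masking_tape: Roll of masking tape 98 mm across, 25 mm high, lying flat (bystander). Origin: centre of its underside.
- frit_jar_1: Small screw-top jar 37 mm across, 48 mm high (bystander). Origin: centre of its underside.
- marker_1: Marker pen 135 mm long, 17 mm thick, lying (bystander). Origin: centre of its underside; long along its y.
- glass_cutter: Pen-shaped glass cutter 158 mm long, 13 mm thick, lying (bystander). Origin: centre of its underside; long along its x.
- bench_scissors: Scissors 199 mm long, 9 mm high, lying (bystander). Origin: centre of its underside; long along its y.
Things that resemble listed ones, but are neither listed nor needed, are in the scene too. Leave any green look-alike of the glass_tile alone.

How it is judged (in metres and radians):
On the way, in this order (a step that is already met when the one before it is completed fails the run):
1. both stop nuts are turned fully home while the upper half still stands apart (value of joint each of stop_nut_1, stop_nut_2 below 0.15 rad and distance of mould_upper from where it was at the start of the episode below 0.03 m), for 0.2 s.
2. the upper half is picked up (height (world z) of mould_upper above 0.025 m and contact force between the fingers and mould_upper above 3 N), for 0.1 s.
3. the upper half is on the dowels, nose to nose (horizontal distance between mould_upper and lower_face below 0.003 m and horizontal distance between upper_nose and lower_nose below 0.006 m and z of mould_upper in the frame of lower_face below 0.012 m), for 0.1 s.
At the end, for the whole second after the job is handed in: The gripper holds the upper half shut on the lower: gap under 1.3 mm, within 2.5 mm of centre, noses within 6 mm, tilt under 0.025 rad, halves pressed with over 9 N, fingers on the upper half (over 4 N), both nuts within 0.15 rad of home, tile in its pocket, all still (z of mould_upper in the frame of lower_face between -0.003 and 0.0013 m and horizontal distance between mould_upper and lower_face below 0.0025 m and horizontal distance between upper_nose and lower_nose below 0.006 m and angle between mould_upper's own z axis and vertical below 0.025 rad and value of joint each of stop_nut_1, stop_nut_2 below 0.15 rad and contact force between mould_upper and mould_lower above 9 N and contact force between the fingers and mould_upper above 4 N and linear speed of mould_upper below 0.01 m/s and distance between glass_tile and lower_face below 0.012 m); the arm keeps its last pose, push and grip.
It fails at once if a bystander is pushed away (more than 30 mm) (distance of any of masking_tape, frit_jar_1, marker_1, glass_cutter, bench_scissors from where it was at the start of the episode above 0.03 m).
It fails at once if the glass tile is taken or knocked out of its pocket (distance between glass_tile and lower_face above 0.015 m).
It also fails if it takes over 61 s, if anything falls off the work surface, if the arm or the gripper's body presses on something with over 40 N, if the wrist force passes 120 N, or if a joint passes its speed limit or range.

### The arm

A 6-joint arm with a two-finger parallel gripper is mounted at the origin on a cart in front of the work surface, level with it; the furniture and walls round the work are solid. World frame = base frame: x ahead of the robot, y to its left, z up, the work surface at z = 0. Lengths are in m, angles in degrees, forces in N, time in s.
With the tool pointing down it reaches from about 0.35 to 0.875 m from the base axis. Payload 4.2 kg.
Tool frame: the origin (TCP) lies between the finger pads; the fingertips stand 25 mm ahead of it and the grasp point (between the pads) lies 6 mm ahead of it (r.tips_ahead is the distance from the TCP to the fingertips, in m); z points along the fingers, y is the direction in which the jaws open and shut (so a half turn about z gives the same grasp; the last joint's range is limited). The gripper opens to 87 mm and grips with 3 to 60 N. Pads are 19 mm wide; open, the fingers measure 117 mm over their backs; the gripper's body (75 mm by 190 mm) begins 51 mm behind the grasp point.
Start: joints at [-49.698, 22.042, 0.453, 0, -68.411, -14.817], TCP at [0.269, -0.564, 0.248] pointing down, gripper open.
Joint ranges: [-179.83, 179.83], [-69.29, 118.12], [-61.27, 80.66], [-181.25, 117.63], [-171.15, -9.14], [-177.46, 177.46]. Speed limits (degrees/s): [159.86, 159.86, 180, 180, 180, 180].

### API

Orientations are given as a 3x3 rotation matrix whose columns are the frame's x, y, z axes.
In Python, from station import r, vision, finish_job gives the robot as it stands.
- The arm moves only by the shell command python3 -m jog 'ROWS'. ROWS is a JSON object of lists of equal length, an entry for each row: "rot": the turn, a rotation vector about the world's x, y, z in degrees, a list of three; "delta_pos": the shift along the world's x, y, z in mm, a list of three; "grip": the opening in per cent of the stroke, from 0 (shut) to 100 (fully open). A call has 1 to 10 rows; each row shifts and turns the commanded pose from where the row before left it; what a row does not reach is not made up. A row lasts 1/12 s, in which the tool goes at most 41.7 mm and 7.16 degrees, less where a joint would pass 70% of its speed; a pose out of reach is approached as far as the arm can. A call with a gripper value outside its range is refused whole. The fingers move at their own pace and stop on an object; the grip force is fixed at half the most. Time passes only in rows, so rows that do not move let the fingers close. It gives the time, the measured TCP pose, the force and the opening at its end, in the units of the state.
- r.sense(): the state, without advancing time (a new reading comes with each control period).
- vision.capture(name): name is "scene" or "side" or "wrist"; returns a dict with "frame" (384x512x3 uint8, red, green, blue), "K" (3x3 intrinsics, pixels), "xyz" and "orientation" of the camera in the world. Camera axes: x right, y up, looking along -z (the intrinsics and any distortion apply to the point x, -y, -z); pixel columns grow to the right and rows downward; lengths in m; the calibration is good to about 2 mm. The wrist camera is an equidistant fisheye: a pixel r from the principal point sees the ray r / f radians off the axis. A picture is of the moment at which its call begins. There is no depth.
- finish_job(): hands the job in, once; it reports no verdict.
The state is a dict: "time_s": time; "joints": joint angles; "joint_velocities": joint speeds; "effort": joint torques, N m; "tcp_pos": TCP position; "ee_rot": TCP orientation; "wrist_force": force on the tool from outside, world axes, zero at the start; "moment": the same for the moment, N m; "gripper_width": opening from 0.0 (shut) to 1.0 (fully open).
Only numpy, scipy, OpenCV 4.12 (cv2) and the standard library are available. Lean on these libraries where they do the work, as an engineer would, in place of code of your own. Each camera call takes 0.05 s, during which the arm holds its last target. There are 200 camera calls.

## Working session

There is one attempt and no reset: what is moved stays moved. The work goes in short steps, Python scripts to look and compute and a shell command to move; the robot and the scene stay as the last step left them, time stands still between calls to the robot, and variables do not carry over. Pictures are saved under pics/ and viewed, about 8 in all and at most 12, crops included, and the job is handed in when it is done.

```bash
mkdir -p pics; ls
cat > h.py <<'E'
import numpy as np,cv2
from station import r,vision,finish_job
def snap(n,f):
    d=vision.capture(n); cv2.imwrite(f'pics/{f}.png',d['frame'][...,::-1]); np.savez(f'pics/{f}.npz',**{k:np.array(v) for k,v in d.items()}); return d
def ld(f): return np.load(f'pics/{f}.npz')
def ray(d,u,v):
    K=d['K'];x=(u-K[0,2])/K[0,0];y=(v-K[1,2])/K[1,1]
    return np.array(d['orientation'])@np.array([x,-y,-1])
def onz(d,u,v,z):
    g=ray(d,u,v);p=np.array(d['xyz']);return p+g*(z-p[2])/g[2]
def proj(d,P):
    q=np.array(d['orientation']).T@(np.array(P)-d['xyz']);K=d['K'];return K[0,2]+K[0,0]*q[0]/-q[2],K[1,2]-K[1,1]*q[1]/-q[2]
def projw(d,P):
    q=np.array(d['orientation']).T@(np.array(P)-d['xyz']);K=d['K'];a=np.array([q[0],-q[1]]);n=np.linalg.norm(a);t=np.arctan2(n,-q[2]);a=a/n*t
    return K[0,2]+K[0,0]*a[0],K[1,2]+K[1,1]*a[1]
def wonz(d,u,v,z):
    K=d['K'];a=np.array([(u-K[0,2])/K[0,0],(v-K[1,2])/K[1,1]]);t=np.linalg.norm(a);s=a/t*np.sin(t)
    g=np.array(d['orientation'])@np.array([s[0],-s[1],-np.cos(t)]);p=np.array(d['xyz']);return p+g*(z-p[2])/g[2]
E
python3 - <<'E'
from h import *
a=snap('scene','s0');b=snap('side','d0')
for d in(a,b):print(d['xyz'],d['K'],d['orientation'])
cv2.imwrite('pics/a.png',cv2.resize(a['frame'][...,::-1],(800,600),interpolation=cv2.INTER_CUBIC))
cv2.imwrite('pics/b.png',cv2.resize(b['frame'][...,::-1],(800,600),interpolation=cv2.INTER_CUBIC))
print(r.sense())
E
```

```text
pics
[-0.21657478 -0.66197706  0.75066887] [[434.95091158   0.         259.76749832]
 [  0.         434.95091158 192.96994873]
 [  0.           0.           1.        ]] [[ 0.64392304  0.40628514 -0.64830201]
 [-0.7648252   0.3641262  -0.53146451]
 [ 0.02013762  0.83805996  0.54520637]]
[-0.45078605  0.43996082  0.6803674 ] [[424.78131971   0.         265.40748842]
 [  0.         424.78131971 199.6217331 ]
 [  0.           0.           1.        ]] [[-0.3923664   0.43181936 -0.81214571]
 [-0.91967329 -0.16900834  0.35445341]
 [ 0.01580045  0.88598433  0.46344592]]
{'time_s': 0.1, 'joints': array([-4.96977660e+01,  2.20869260e+01,  3.87030082e-01, -2.59905212e-02,
       -6.84102997e+01, -1.48153223e+01]), 'joint_velocities': array([ 0.0026048 , -0.11827446,  0.19847232,  0.08141975,  0.09458548,
        0.09059538]), 'effort': array([-3.62868550e-04, -3.91689634e+01,  1.87934196e+01,  4.23186466e+00,
        1.34513149e-02, -8.77014395e-05]), 'tcp_pos': array([ 0.26873742, -0.56373068,  0.24655723]), 'ee_rot': array([[-9.02755551e-01, -4.30152955e-01, -9.22309396e-04],
       [-4.30153936e-01,  9.02753879e-01,  1.73957069e-03],
       [ 8.43369117e-05,  1.96714211e-03, -9.99998062e-01]]), 'wrist_force': array([-0.23170369, -0.16038162, -1.12930958]), 'moment': array([-0.03228809, -0.03966798, -0.00986639]), 'gripper_width': 1.0001750409375836}
```

View pics/a.png

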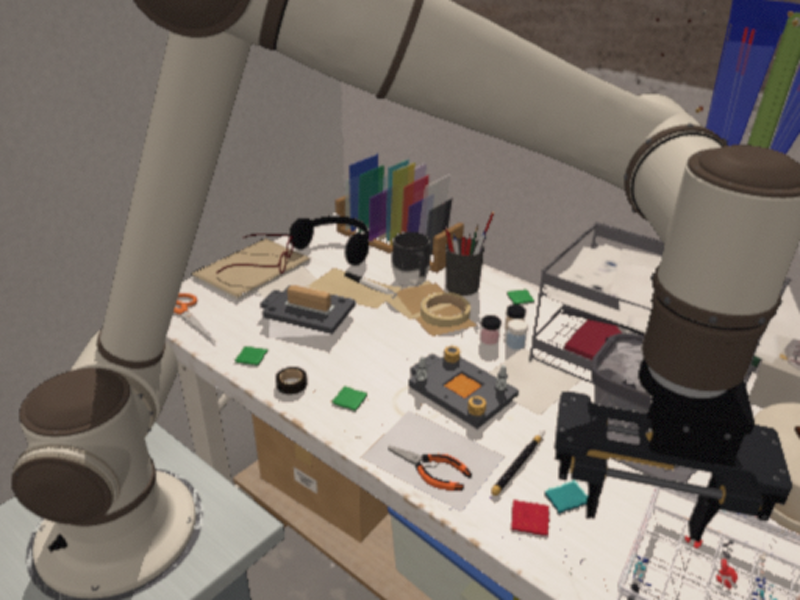

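View pics/b.png

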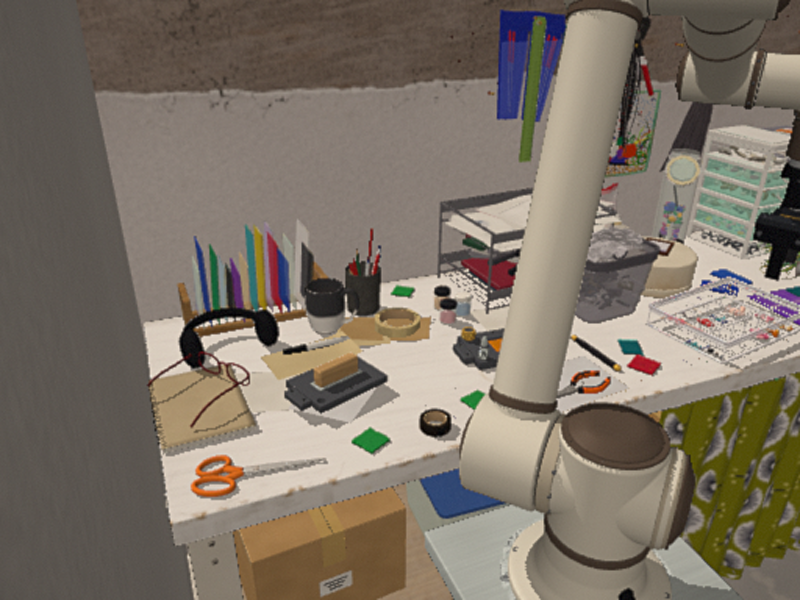

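The scene shows the lower half at 800-px coordinates (463,387), with the orange tile at (462,385), nuts at (452,353) and (477,403), and dowels near (420,370) and (503,375). The upper half, with its beech grip, is at (308,303). Green tiles at (250,355), (349,398) and (520,297) are look-alikes. The only mould-like things are these two, and the tape at (445,308), jars, etc. are bystanders. I'll check both choices in one crop.

Run:
```python
from h import *
a=cv2.imread('pics/s0.png')
c1=cv2.resize(a[215:280,250:350],(800,520),interpolation=cv2.INTER_CUBIC)[:, :]
c2=cv2.resize(a[170:225,160:235],(600,440),interpolation=cv2.INTER_CUBIC)
o=np.zeros((600,800,3),np.uint8)
l=cv2.resize(a[218:278,255:335],(480,360),interpolation=cv2.INTER_CUBIC); 
o[:360,:480]=l
u=cv2.resize(a[173:213,160:230],(420,240),interpolation=cv2.INTER_CUBIC); o[360:,:420]=u
d=cv2.imread('pics/d0.png')
u=cv2.resize(d[220:265,180:250],(350,225),interpolation=cv2.INTER_CUBIC);o[365:590,440:790]=u
cv2.imwrite('pics/c.png',o)
d=ld('s0')
s=.64
for n,u,v,z in[('lower',463,385,.016),('n1',452,350,.036),('n2',477,403,.036),('grip',308,296,.066)]:print(n,onz(d,u*s,v*s,z))
d=ld('d0')
for n,u,v,z in[('gripA',315,380,.066),('gripB',357,357,.066)]:print(n,onz(d,u*s,v*s,z))
```

```text
lower [ 0.52496369 -0.1818746   0.016     ]
n1 [ 0.56839777 -0.12494468  0.036     ]
n2 [ 0.48394185 -0.23733183  0.036     ]
grip [0.49028894 0.15331861 0.066     ]
gripA [0.46162225 0.22038658 0.066     ]
gripB [0.50517275 0.13217279 0.066     ]
```

View pics/c.png

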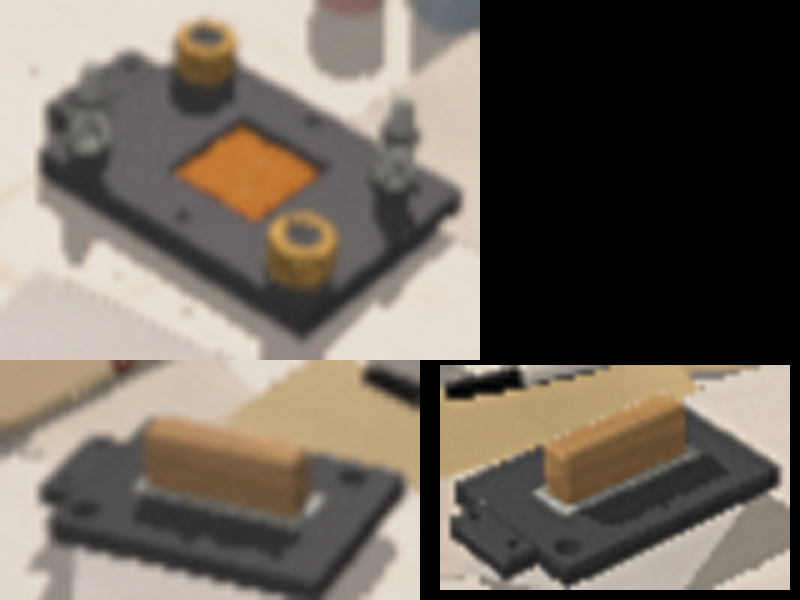

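The crop confirms both halves. The lower half's nose points to upper left: nut 1 is at (207,38), nut 2 at (305,235), and the dowel tips are at (93,70) and (402,103). The upper half's nose also points left, with its bores visible.

Run:
```python
from h import *
from scipy.optimize import least_squares
s=ld('s0');d=ld('d0')
L=lambda u,v:(u/6+254.9,v/6+217.9)
U=lambda u,v:(u/6+159.9,(v-360)/6+172.9)
D=lambda u,v:((u-440)/5+179.9,(v-365)/5+219.9)
def T(q,p):
    c,n=np.cos(q[2]),np.sin(q[2]);return np.array([q[0]+c*p[0]-n*p[1],q[1]+n*p[0]+c*p[1],p[2]])
def fit(obs,q0):
    f=lambda q:np.ravel([np.array(proj(c,T(q,np.array(p)/1000)))-px for c,px,p in obs])
    o=least_squares(f,q0);print(o.x[:2],np.degrees(o.x[2]),np.round(o.fun,1))
fit([(s,L(207,38),(38,58,36.5)),(s,L(305,235),(-38,-58,36.5)),(s,L(93,70),(-38,60,62)),(s,L(402,103),(38,-50,62)),(s,L(305,330),(-55,-75,8))],[.525,-.18,-.2])
# upper: grip top corners
fit([(s,U(82,507),(-38,60,32)),(s,U(352,476),(38,-50,32)),(s,U(310,458),(-11,-42,66)),(s,U(150,420),(-5,42,66)),
 (d,D(568,545),(-38,60,32)),(d,D(548,455),(-11+11,42,66)),(d,D(685,405),(0,-42,66)),(d,D(780,470),(-53,-73,30))],[.49,.17,.5])
```

```text
[ 0.52530983 -0.18199542] -3.0342814348870535 [-0.2  0.1 -0.2  0.7 -0.2 -0.7  0.4 -0.6  0.1  0.3]
[0.50680771 0.16915865] 18.726358548156618 [ 0.6 -0.4  0.3 -0.1 -3.   0.9 -0.7  0.2  0.3 -0.4  1.1 -1.7 -1.2 -2.3
  0.6 -0.4]
```

```bash
python3 -m jog '{"delta_pos":[[22,32,0],[22,32,0],[22,32,0],[22,32,0],[22,32,0],[22,32,0],[22,32,0],[22,32,0],[22,32,0],[22,32,0]],"rot":[[0,0,7],[0,0,7],[0,0,7],[0,0,7],[0,0,7],[0,0,7],[0,0,7],[0,0,0],[0,0,0],[0,0,0]],"grip":[70,70,70,70,70,70,70,70,70,70]}'
python3 -m jog '{"delta_pos":[[15,20,0],[0,0,0],[0,0,0]],"rot":[[0,0,0],[0,0,0],[0,0,0]],"grip":[60,60,60]}'
python3 - <<'E'
from h import *
w=snap('wrist','w1');print(w['xyz'],w['orientation'],w['K']);s=r.sense();print(s['tcp_pos'],s['ee_rot'],s['joints'])
cv2.imwrite('pics/w1b.png',cv2.resize(w['frame'][...,::-1],(800,600),interpolation=cv2.INTER_CUBIC))
c,n=np.cos(np.radians(-3)),np.sin(np.radians(-3))
for p in [(38,58,36.5),(-38,-58,36.5),(-38,60,62),(38,-50,62),(0,0,16)]:
    print(p,projw(w,[.5253+(c*p[0]-n*p[1])/1e3,-.182+(n*p[0]+c*p[1])/1e3,p[2]/1e3]))
E
```

```text
time_s: 0.93
tcp_pos: [0.4894, -0.2423, 0.2473]
ee_rot: [[-0.267, -0.964, -0.001], [-0.964, 0.267, 0.0], [-0.0, 0.001, -1.0]]
wrist_force: [1.9, -0.6, 0.6]
gripper_width: 0.696
time_s: 1.18
tcp_pos: [0.5043, -0.2229, 0.247]
ee_rot: [[-0.265, -0.964, -0.001], [-0.964, 0.265, 0.0], [-0.0, 0.001, -1.0]]
wrist_force: [-1.4, -0.5, 0.4]
gripper_width: 0.616
[ 0.4823474  -0.30330275  0.38412438] [[-0.96419987 -0.25331865 -0.07841095]
 [ 0.26517358 -0.91966902 -0.28964094]
 [ 0.00125933 -0.30006427  0.95391816]] [[297.31863964   0.         254.95146362]
 [  0.         297.31863964 189.50658067]
 [  0.           0.           1.        ]]
[ 0.50374535 -0.22376471  0.2470207 ] [[-2.66609365e-01 -9.63803783e-01 -1.30948511e-03]
 [-9.63804670e-01  2.66609207e-01  2.96870839e-04]
 [ 6.29955484e-05  1.34123641e-03 -9.99999099e-01]] [-7.10244821e+00  1.49259421e+01 -1.00255079e+01 -8.37956296e-03
 -6.51251056e+01 -8.35662785e+00]
(38, 58, 36.5) (np.float64(229.1402394215727), np.float64(249.54583712970344))
(-38, -58, 36.5) (np.float64(267.59416933746576), np.float64(152.67719716919547))
(-38, 60, 62) (np.float64(287.58000545965734), np.float64(249.30209155008063))
(38, -50, 62) (np.float64(204.2260236283912), np.float64(178.01971695098536))
(0, 0, 16) (np.float64(247.5447726073592), np.float64(198.64128760232427))
```

View pics/w1b.png

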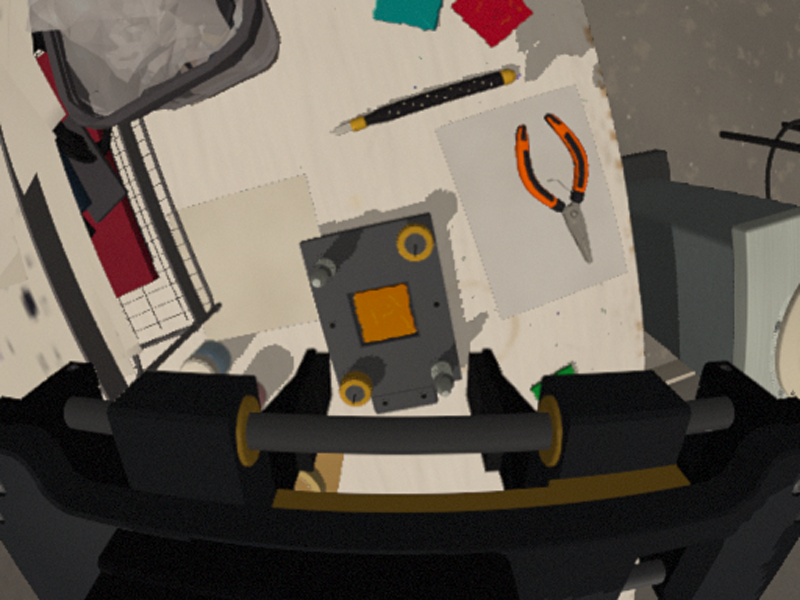

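The wrist view shows the lower half, with nut 1 at (355,388), nut 2 at (415,242), and the tile centre at about (384,313). The predictions agree within about 3 px at 800 scale.

Run:
```python
from h import *
w=ld('w1');s=.64
hsv=cv2.cvtColor(w['frame'],cv2.COLOR_RGB2HSV)
m=cv2.inRange(hsv,(8,140,80),(28,255,255))
n,l,st,ce=cv2.connectedComponentsWithStats(m)
for i in range(1,n):
    if st[i,4]>60:print(st[i],ce[i])
for nm,u,v,z in[('n1',355,388,.0365),('n2',415,242,.0365)]:print(nm,wonz(w,u*s-.2,v*s-.2,z))
```

```text
[320  44  10  10  71] [324.85915493  48.26760563]
[350  73  27  50 314] [365.74840764  97.14649682]
[224  75  11   9  70] [228.84285714  78.77142857]
[330  81  27  52 318] [337.85534591 108.31132075]
[254 144  24  23 287] [265.0174216  154.45296167]
[ 226  181   41   38 1135] [245.64757709 199.89251101]
[217 241  21  19 191] [227.2460733  249.39790576]
[151 260  10  38 161] [154.2173913  279.64596273]
[352 260   8  38 116] [356.34482759 280.03448276]
[201 290  18  26 316] [210.12974684 300.37974684]
n1 [ 0.56839567 -0.12887321  0.0365    ]
n2 [ 0.48745534 -0.2362727   0.0365    ]
```

```bash
python3 -m jog '{"delta_pos":[[21,32,-40],[21,32,-40],[21,32,-40],[0,0,0],[0,0,0]],"rot":[[0,0,0],[0,0,0],[0,0,0],[0,0,0],[0,0,0]],"grip":[60,60,60,60,60]}'
python3 - <<'E'
from h import *
w=snap('wrist','w2');s=r.sense();print(s['tcp_pos'],s['joints'])
p=[projw(w,[x,y,.0365]) for x,y in((.5673,-.1274),(.4859,-.2371))];print(p,projw(w,s['tcp_pos']+[0,0,-.006]))
cv2.imwrite('pics/w2b.png',cv2.resize(w['frame'][100:340,100:420,::-1],(800,600),interpolation=cv2.INTER_CUBIC))
E
```

```text
time_s: 1.65
tcp_pos: [0.5501, -0.1521, 0.1551]
ee_rot: [[-0.267, -0.964, -0.005], [-0.964, 0.267, -0.0], [0.001, 0.005, -1.0]]
wrist_force: [0.3, 0.2, 0.8]
gripper_width: 0.605
[ 0.55087803 -0.15282557  0.15684241] [ 7.41860268e-01  2.15839677e+01 -1.43723003e+01  3.64993165e-02
 -5.41344702e+01 -1.63062707e+01]
[(np.float64(243.7066467851661), np.float64(221.6295536473383)), (np.float64(300.28463092159734), np.float64(81.73188454876232))] (np.float64(253.19974441872614), np.float64(256.592181506199))
```

View pics/w2b.png

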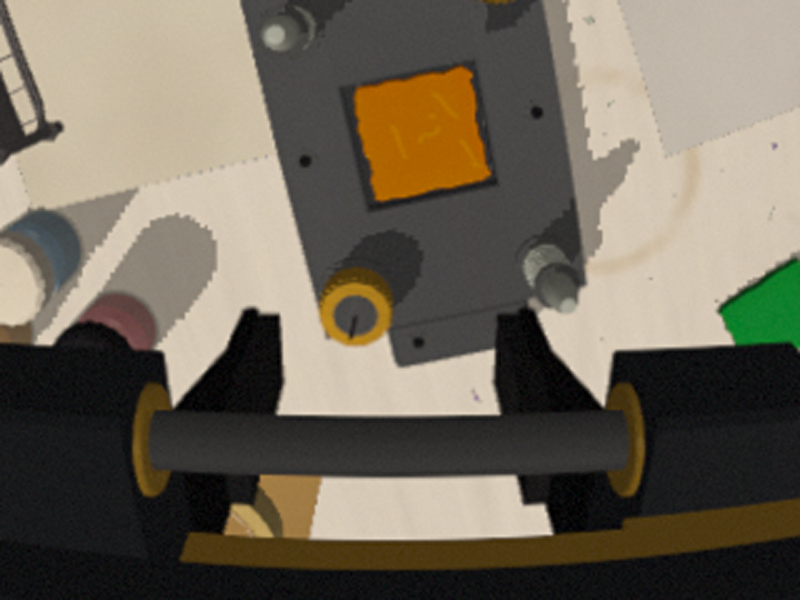

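Here nut 1's top is at crop (355,313), dowel 1's tip at (567,304), dowel 2's tip at (274,34) and the tile at (425,136). Refitting the pose with these.

```bash
cat >> h.py <<'E'
from scipy.optimize import least_squares
def T(q,p):
    c,n=np.cos(q[2]),np.sin(q[2]);p=np.array(p)/1e3;return np.array([q[0]+c*p[0]-n*p[1],q[1]+n*p[0]+c*p[1],p[2]])
def fit(obs,q0):
    f=lambda q:np.ravel([(np.array(pr(c,T(q,p)))-px) for pr,c,px,p in obs])
    o=least_squares(f,q0,loss='soft_l1');q=o.x;print(q[:2],np.degrees(q[2]),np.round(f(q),1));return q
E
python3 - <<'E'
from h import *
s=ld('s0');w=ld('w2')
C=lambda u,v:(u/2.5+99.8,v/2.5+99.8)
L=lambda u,v:(u/6+254.9,v/6+217.9)
W=[(projw,w,C(355,313),(38,58,36.5)),(projw,w,C(567,304),(-38,60,62)),(projw,w,C(274,34),(38,-50,62)),(projw,w,C(536,112),(-40,0,16)),(projw,w,C(305,160),(40,0,16)),(projw,w,C(419,154),(0,0,15))]
W=W[:3]
S=[(proj,s,L(207,38),(38,58,36.5)),(proj,s,L(305,235),(-38,-58,36.5)),(proj,s,L(93,70),(-38,60,62)),(proj,s,L(402,103),(38,-50,62)),(proj,s,L(305,330),(-55,-75,8))]
fit(W,[.525,-.18,-.05]);q=fit(W+S,[.525,-.18,-.05])
for p in W[0],S[1],W[1],W[2]:print(T(q,p[3]))
E
```

```text
[ 0.52907994 -0.17993704] -3.2076479402824596 [-0.1  0.4  0.6  0.3 -0.3 -0.6]
[ 0.52883835 -0.18004763] -3.2493367429864737 [ 0.   0.3  0.8  0.1 -0.  -0.8  0.1 -0.8 -0.1 -0.3  0.1 -1.7  0.6 -1.5
  0.2 -0.8]
[ 0.57006477 -0.12429476  0.0365    ]
[ 0.48761193 -0.2358005   0.0365    ]
[ 0.49430032 -0.1179902   0.062     ]
[ 0.5639432  -0.23212113  0.062     ]
```

```bash
python3 -m jog '{"delta_pos":[[18,28,0],[0,0,-38],[0,0,-38],[0,0,-25],[0,0,-10],[0,0,0],[0,0,0]],"rot":[[0,0,0],[0,0,0],[0,0,0],[0,0,0],[0,0,0],[0,0,0],[0,0,0]],"grip":[60,60,60,60,60,60,60]}'
python3 - <<'E'
from h import *
w=snap('wrist','w3');s=r.sense();print(s['tcp_pos'],s['wrist_force'],s['moment'])
cv2.imwrite('pics/w3b.png',cv2.resize(w['frame'][140:340,130:380,::-1],(750,600),interpolation=cv2.INTER_CUBIC))
E
```

```text
time_s: 2.28
tcp_pos: [0.5704, -0.125, 0.0479]
ee_rot: [[-0.268, -0.963, 0.003], [-0.963, 0.268, -0.001], [-0.0, -0.003, -1.0]]
wrist_force: [-0.1, -0.3, 0.5]
gripper_width: 0.599
[ 0.57100362 -0.1247718   0.04861598] [-0.33292842  0.39061264  0.89526712] [0.01897517 0.08155285 0.03276801]
```

View pics/w3b.png

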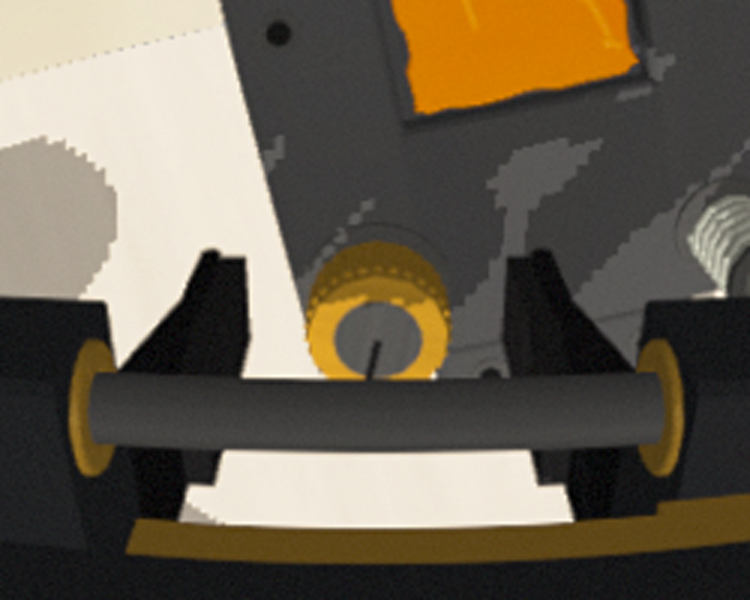

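Nut 1's top is at crop (378,338), and the gap between the fingers is centred at x≈375. I'll check centring along tool x numerically.

Run:
```python
from h import *
w=ld('w3');s=r.sense()
p=wonz(w,378/3+129.8,338/3+139.8,.0365);d=p-s['tcp_pos'];print(p,d@s['ee_rot'])
```

```text
[ 0.57016149 -0.12392402  0.0365    ] [-0.0005812   0.00109249  0.01211171]
```

```bash
python3 -m jog '{"delta_pos":[[-1,1,-2],[0,0,0],[0,0,0],[0,0,0],[0,0,0],[0,0,0]],"rot":[[0,0,0],[0,0,0],[0,0,0],[0,0,0],[0,0,0],[0,0,0]],"grip":[0,0,0,0,0,0]}'
python3 -m jog '{"delta_pos":[[0,0,-0.3],[0,0,-0.3],[0,0,-0.3],[0,0,-0.3],[0,0,-0.3],[0,0,-0.3],[0,0,-0.3],[0,0,0]],"rot":[[0,0,-7],[0,0,-7],[0,0,-7],[0,0,-7],[0,0,-7],[0,0,-7],[0,0,-7],[0,0,0]],"grip":[0,0,0,0,0,0,0,0]}'
python3 -c "
from h import *
s=r.sense();print(s['joints'],s['wrist_force'],s['moment'])"
```

```text
time_s: 2.83
tcp_pos: [0.5704, -0.1232, 0.0451]
ee_rot: [[-0.267, -0.964, 0.005], [-0.964, 0.267, -0.001], [-0.001, -0.005, -1.0]]
wrist_force: [3.5, -2.8, 0.1]
gripper_width: 0.309
time_s: 3.5
tcp_pos: [0.5704, -0.1231, 0.0429]
ee_rot: [[-0.903, -0.429, 0.004], [-0.429, 0.903, -0.001], [-0.004, -0.002, -1.0]]
wrist_force: [5.1, -3.8, -0.3]
gripper_width: 0.31
[  3.73415867  30.63129787 -19.22251717   0.07240697 -39.89125984
 -68.38350584] [ 5.10097579 -3.81259561 -0.30181307] [-0.79218236 -1.27900473 -0.03599294]
```

```bash
python3 -m jog '{"delta_pos":[[0,0,-0.3],[0,0,-0.2],[0,0,-0.2],[0,0,0]],"rot":[[0,0,-7],[0,0,-7],[0,0,-7],[0,0,0]],"grip":[0,0,0,0]}'
python3 -c "
from h import *
s=r.sense();print(s['joints'],s['wrist_force'],s['moment'])"
python3 -m jog '{"delta_pos":[[0,0,0],[0,0,0],[0,0,0]],"rot":[[0,0,-7],[0,0,-5],[0,0,0]],"grip":[0,0,0]}'
python3 -c "
from h import *
s=r.sense();print(s['joints'],s['wrist_force'],s['moment'])"
```

```text
time_s: 3.83
tcp_pos: [0.5701, -0.1232, 0.0422]
ee_rot: [[-0.997, -0.082, 0.004], [-0.082, 0.997, -0.001], [-0.003, -0.001, -1.0]]
wrist_force: [4.2, -3.0, 0.3]
gripper_width: 0.304
[  3.74359509  30.68751446 -19.27557176   0.10509002 -39.83930168
 -89.12309056] [ 4.18674289 -3.04688723  0.33926259] [-1.07264449 -1.25878578  0.45482014]
time_s: 4.08
tcp_pos: [0.5675, -0.1228, 0.0421]
ee_rot: [[-0.992, 0.126, -0.002], [0.126, 0.992, -0.0], [0.002, -0.001, -1.0]]
wrist_force: [-0.7, -1.1, 4.9]
gripper_width: 0.309
[ 3.77417181e+00  3.06208658e+01 -1.93969193e+01  1.74641405e-02
 -4.01112960e+01 -1.01022477e+02] [-0.70660947 -1.12246722  4.92684945] [-0.15512319  0.18095389  0.47325049]
```

```bash
python3 -m jog '{"delta_pos":[[0,0,0],[0,0,0],[0,0,0],[0,0,31],[0,0,31],[-20,-28,0],[-20,-28,0],[-20,-28,0],[-20,-28,0],[0,0,0]],"rot":[[0,0,0],[0,0,0],[0,0,0],[0,0,7],[0,0,7],[0,0,7],[0,0,7],[0,0,7],[0,0,7],[0,0,7]],"grip":[60,60,60,60,60,60,60,60,60,60]}'
python3 -m jog '{"delta_pos":[[0,0,0],[0,0,0],[0,0,0],[0,0,-10],[0,0,-10],[0,0,-10],[0,0,0],[0,0,0]],"rot":[[0,0,7],[0,0,7],[0,0,7],[0,0,7],[0,0,7],[0,0,0],[0,0,0],[0,0,0]],"grip":[60,60,60,60,60,60,60,60]}'
python3 - <<'E'
from h import *
w=snap('wrist','w4');s=r.sense();print(s['tcp_pos'],s['joints'])
p=np.array(projw(w,[.487,-.2346,.0365]));print((p-[130,140])*3)
cv2.imwrite('pics/w4b.png',cv2.resize(w['frame'][140:340,130:380,::-1],(750,600),interpolation=cv2.INTER_CUBIC))
E
```

```text
time_s: 4.92
tcp_pos: [0.4833, -0.2375, 0.1024]
ee_rot: [[-0.748, -0.664, -0.005], [-0.664, 0.748, 0.002], [0.003, 0.005, -1.0]]
wrist_force: [0.1, 0.5, -0.1]
gripper_width: 0.599
time_s: 5.58
tcp_pos: [0.4875, -0.2347, 0.0725]
ee_rot: [[-0.236, -0.972, -0.003], [-0.972, 0.236, 0.001], [0.0, 0.003, -1.0]]
wrist_force: [-0.3, -0.4, 1.1]
gripper_width: 0.604
[ 0.4881085  -0.23487099  0.07314297] [-8.53644132e+00  2.51465482e+01 -2.36526402e+01  4.61524659e-03
 -4.12680344e+01 -5.06716938e+00]
[376.41008743 277.05705532]
```

View pics/w4b.png

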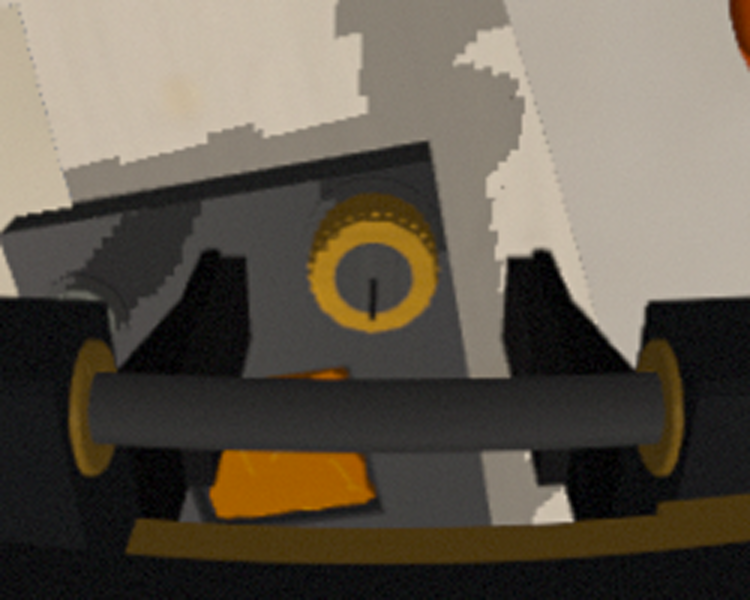

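Nut 2's top is at (373,276), against a prediction of (376,277), so it is centred between the fingers. Descend, grip and turn.

```bash
python3 -m jog '{"delta_pos":[[0,0,-17],[0,0,-10],[0,0,0],[0,0,0],[0,0,0],[0,0,0],[0,0,0],[0,0,0]],"rot":[[0,0,0],[0,0,0],[0,0,0],[0,0,0],[0,0,0],[0,0,0],[0,0,0],[0,0,0]],"grip":[60,60,0,0,0,0,0,0]}'
python3 -m jog '{"delta_pos":[[0,0,-0.3],[0,0,-0.3],[0,0,-0.3],[0,0,-0.3],[0,0,-0.3],[0,0,-0.3],[0,0,-0.3],[0,0,0]],"rot":[[0,0,-7],[0,0,-7],[0,0,-7],[0,0,-7],[0,0,-7],[0,0,-7],[0,0,-7],[0,0,0]],"grip":[0,0,0,0,0,0,0,0]}'
python3 -c "
from h import *
s=r.sense();print(s['joints'],s['wrist_force'],s['moment'])"
python3 -m jog '{"delta_pos":[[0,0,-0.3],[0,0,-0.2],[0,0,-0.2],[0,0,0]],"rot":[[0,0,-7],[0,0,-7],[0,0,-7],[0,0,0]],"grip":[0,0,0,0]}'
python3 -c "
from h import *
s=r.sense();print(s['joints'],s['wrist_force'],s['moment'])"
python3 -m jog '{"delta_pos":[[0,0,0],[0,0,0],[0,0,0]],"rot":[[0,0,-7],[0,0,-5],[0,0,0]],"grip":[0,0,0]}'
python3 -c "
from h import *
s=r.sense();print(s['joints'],s['wrist_force'],s['moment'])"
```

```text
time_s: 6.3
tcp_pos: [0.488, -0.2349, 0.047]
ee_rot: [[-0.234, -0.972, -0.0], [-0.972, 0.234, 0.0], [-0.0, 0.0, -1.0]]
wrist_force: [-1.8, 0.9, 3.8]
gripper_width: 0.304
time_s: 6.97
tcp_pos: [0.488, -0.2348, 0.0448]
ee_rot: [[-0.888, -0.459, -0.001], [-0.459, 0.888, 0.0], [0.0, 0.0, -1.0]]
wrist_force: [-3.0, 1.3, 3.7]
gripper_width: 0.303
[-8.53424796e+00  2.75636955e+01 -2.50376532e+01 -1.25879555e-02
 -3.74313108e+01 -5.41030818e+01] [-3.04872249  1.33484373  3.71259985] [ 0.48630563  0.64859385 -0.02388583]
time_s: 7.3
tcp_pos: [0.488, -0.2347, 0.0439]
ee_rot: [[-0.994, -0.114, -0.001], [-0.114, 0.994, 0.0], [0.001, 0.0, -1.0]]
wrist_force: [-2.3, 2.3, 4.0]
gripper_width: 0.306
[-8.52842107e+00  2.76452384e+01 -2.50733086e+01 -1.84685837e-02
 -3.73196611e+01 -7.49330538e+01] [-2.33753292  2.33205445  3.95294454] [0.61515271 0.63890701 0.00436839]
time_s: 7.55
tcp_pos: [0.488, -0.2347, 0.0436]
ee_rot: [[-0.996, 0.092, -0.001], [0.092, 0.996, 0.0], [0.001, 0.0, -1.0]]
wrist_force: [-2.3, 1.4, 2.4]
gripper_width: 0.306
[-8.52318984e+00  2.76762807e+01 -2.50828036e+01 -7.73730512e-03
 -3.72931621e+01 -8.67403161e+01] [-2.25308023  1.36594229  2.37901185] [0.48601005 0.52084629 0.18609083]
```

```bash
python3 -m jog '{"delta_pos":[[0,0,0],[0,0,0],[0,0,0]],"rot":[[0,0,-5],[0,0,-4],[0,0,0]],"grip":[0,0,0]}'
python3 -c "
from h import *
s=r.sense();print(s['joints'],s['wrist_force'],s['moment'])"
python3 -m jog '{"delta_pos":[[0,0,0],[0,0,0],[0,0,0],[0,0,40],[0,0,41],[-3,36,0],[-3,36,0],[-3,36,10],[-3,36,10],[-3,36,10]],"rot":[[0,0,0],[0,0,0],[0,0,0],[0,0,7],[0,0,7],[0,0,7],[0,0,7],[0,0,7],[0,0,7],[0,0,7]],"grip":[60,60,60,60,60,60,60,60,60,60]}'
python3 -c "
from h import *
s=r.sense();print(s['tcp_pos'],s['joints'])"
```

```text
time_s: 7.8
tcp_pos: [0.4887, -0.2349, 0.0437]
ee_rot: [[-0.969, 0.245, 0.001], [0.245, 0.969, -0.0], [-0.001, -0.0, -1.0]]
wrist_force: [-0.5, 1.3, -0.0]
gripper_width: 0.305
[-8.52189676e+00  2.76887145e+01 -2.50438354e+01  1.60407499e-02
 -3.72274181e+01 -9.56921476e+01] [-0.54595106  1.26184772 -0.03664001] [0.37355196 0.13696447 0.30788185]
time_s: 8.63
tcp_pos: [0.473, -0.0536, 0.1551]
ee_rot: [[-0.82, -0.572, 0.0], [-0.572, 0.82, 0.0], [-0.0, -0.0, -1.0]]
wrist_force: [1.4, 0.2, -0.3]
gripper_width: 0.6
[ 0.47300217 -0.05358989  0.15509289] [ 1.31518746e+01  1.30786535e+01 -2.74855274e+01  2.10771092e-03
 -4.94081959e+01 -6.82678898e+01]
```

```bash
python3 -m jog '{"delta_pos":[[6,37,8],[6,37,8],[6,37,8],[6,37,8],[5,37,8],[5,37,5],[0,0,0],[0,0,0],[0,0,0],[0,0,0]],"rot":[[0,0,7],[0,0,7],[0,0,7],[0,0,7],[0,0,7],[0,0,7],[0,0,7],[0,0,7],[0,0,7],[0,0,7]],"grip":[60,60,60,60,60,60,60,60,60,60]}'
python3 -m jog '{"delta_pos":[[0,0,0],[0,0,0],[0,0,0]],"rot":[[0,0,4],[0,0,0],[0,0,0]],"grip":[60,60,60]}'
python3 - <<'E'
from h import *
w=snap('wrist','w5');s=r.sense();print(s['tcp_pos'],s['joints'])
q=[.5068,.1692,np.radians(18.7)]
for p in [(-38,60,32),(38,-50,32),(0,42,66),(0,-42,66)]:print(p,np.array(projw(w,T(q,p)))/.64)
cv2.imwrite('pics/w5b.png',cv2.resize(w['frame'][...,::-1],(800,600),interpolation=cv2.INTER_CUBIC))
E
```

```text
time_s: 9.47
tcp_pos: [0.5074, 0.1675, 0.1995]
ee_rot: [[0.258, -0.966, 0.0], [-0.966, -0.258, 0.0], [-0.0, -0.0, -1.0]]
wrist_force: [0.0, -0.1, -0.0]
gripper_width: 0.602
time_s: 9.72
tcp_pos: [0.5074, 0.167, 0.1996]
ee_rot: [[0.316, -0.949, 0.0], [-0.949, -0.316, 0.0], [-0.0, -0.0, -1.0]]
wrist_force: [-0.2, 0.2, 0.5]
gripper_width: 0.6
[0.50739273 0.16701442 0.19958652] [ 3.56239864e+01  1.56131536e+01 -1.63988838e+01 -5.08692302e-03
 -5.79823469e+01 -1.72124254e+01]
(-38, 60, 32) [450.4645243  360.86498953]
(38, -50, 32) [339.78085571 209.10418703]
(0, 42, 66) [398.08960867 358.92390397]
(0, -42, 66) [397.32437012 228.48581159]
```

View pics/w5b.png

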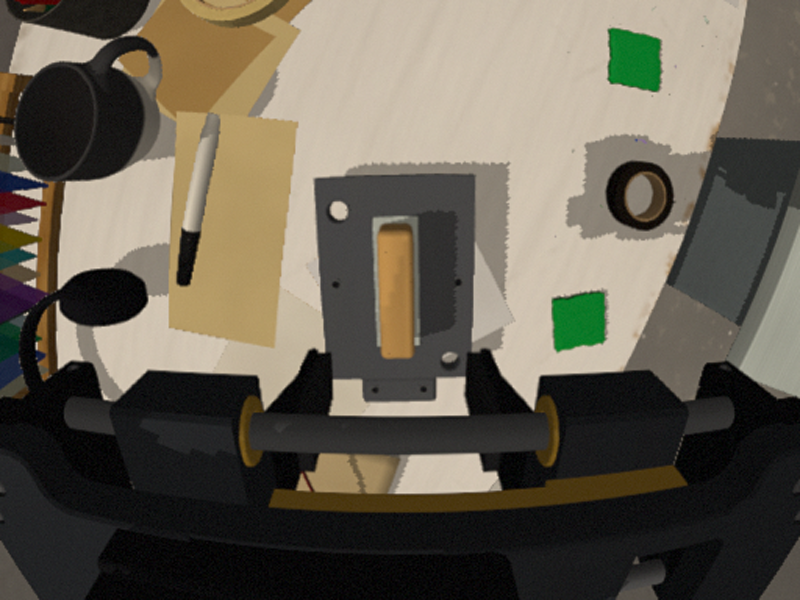

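The view shows the upper half between the fingers: bores at (450,359) and (339,211), grip-top ends at (394,228) and (397,357), nose towards the gripper. That is within about 3 px of the prediction. Fitting.

Run:
```python
from h import *
w=ld('w5');C=lambda u,v:(u*.64-.2,v*.64-.2)
q=fit([(projw,w,C(450,359),(-38,60,32)),(projw,w,C(339,211),(38,-50,32)),(projw,w,C(397,358),(0,42,66)),(projw,w,C(394,226),(0,-42,66)),
 (projw,w,C(315,178),(53,-73,32)),(projw,w,C(474,175),(-53,-73,32)),(projw,w,C(436,400),(-28,94,32)),(projw,w,C(363,400),(28,94,32))],[.507,.167,.32])
```

```text
[0.5080161  0.16906266] 19.558827447168095 [ 0.3  0.5 -1.1 -0.9  0.4  0.3  0.4  1.2 -1.  -1.2  0.7 -1.6  0.1  0.4
 -0.5  1.2]
```

```bash
python3 -m jog '{"delta_pos":[[1,2,-36],[0,0,-40],[0,0,-40],[0,0,-15],[0,0,-7],[0,0,0],[0,0,0],[0,0,0],[0,0,0],[0,0,0]],"rot":[[0,0,1],[0,0,0],[0,0,0],[0,0,0],[0,0,0],[0,0,0],[0,0,0],[0,0,0],[0,0,0],[0,0,0]],"grip":[60,60,60,60,60,60,0,0,0,0]}'
python3 -m jog '{"delta_pos":[[0,0,0],[0,0,0]],"rot":[[0,0,0],[0,0,0]],"grip":[0,0]}'
```

```text
time_s: 10.6
tcp_pos: [0.5091, 0.1696, 0.0631]
ee_rot: [[0.334, -0.943, 0.003], [-0.943, -0.334, 0.002], [-0.001, -0.003, -1.0]]
wrist_force: [-0.2, 0.4, 0.0]
gripper_width: 0.383
time_s: 10.77
tcp_pos: [0.5085, 0.1692, 0.0624]
ee_rot: [[0.334, -0.943, 0.001], [-0.943, -0.334, 0.001], [-0.0, -0.001, -1.0]]
wrist_force: [-0.2, 1.4, 3.2]
gripper_width: 0.248
```

Run:
```python
from h import *
a=ld('s0');b=snap('scene','s1');s=ld('s0')
g=[cv2.cvtColor(x['frame'],cv2.COLOR_RGB2GRAY).astype(np.float32) for x in(a,b)]
q=[.5268,-.181,np.radians(-3.2)]
for nm,p in(('n1',(38,58)),('n2',(-38,-58)),('tile',(0,0))):
    z=36 if p[0] else 16
    u,v=proj(s,T(q,(*p,z-6)));u,v=int(round(u)),int(round(v));h=10
    P=[x[v-h:v+h,u-h:u+h] for x in g]
    print(nm,u,v,cv2.phaseCorrelate(P[0],P[1],cv2.createHanningWindow((2*h,2*h),cv2.CV_32F)))
    print('expected for 3mm',np.array(proj(s,T(q,(*p,33))))-proj(s,T(q,(*p,36))))
o=[cv2.resize(x['frame'][218:278,255:335,::-1],(400,300),interpolation=cv2.INTER_CUBIC) for x in(a,b)]
cv2.imwrite('pics/n.png',np.hstack(o))
```

```text
n1 289 226 ((-0.044661134958440485, 0.9321499124568273), 1.1002997255325317)
expected for 3mm [-0.06288102  0.87971086]
n2 305 259 ((0.024254620398332705, 0.8094438668114226), 0.851531007885933)
expected for 3mm [-0.09423379  0.92125504]
tile 296 248 ((-0.005547452525886953, 0.06516427583737361), 1.0006410989537835)
expected for 3mm [-0.07718731  0.90065458]
```

View pics/n.png

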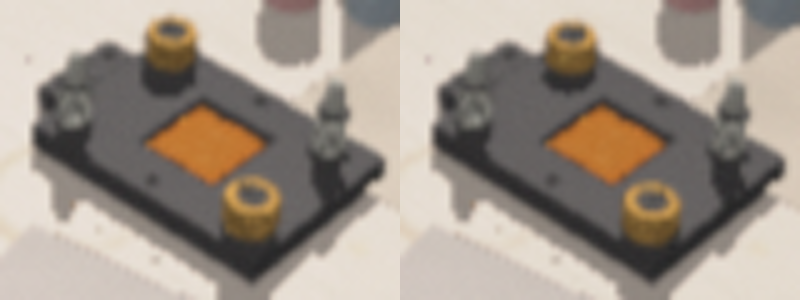

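Both nuts moved down about 0.9 px in the scene image, i.e. about 3 mm, while the tile shifted only 0.07 px. That and the torque rise say they are home. Lift and carry.

```bash
python3 -m jog '{"delta_pos":[[0,0,15],[0,0,30],[0,0,36],[0,0,27],[0,-10,0],[1,-25,0],[2,-36,0],[2,-36,0],[2,-36,0],[2,-36,0]],"rot":[[0,0,0],[0,0,0],[0,0,0],[0,0,0],[0,0,-3],[0,0,-4],[0,0,-4],[0,0,-4],[0,0,-4],[0,0,-3.6]],"grip":[0,0,0,0,0,0,0,0,0,0]}'
python3 -m jog '{"delta_pos":[[2,-36,0],[2,-36,0],[2,-36,0],[2,-30,0],[2,-15,0],[1,-8,0],[0,0,0],[0,0,0],[0,0,0]],"rot":[[0,0,0],[0,0,0],[0,0,0],[0,0,0],[0,0,0],[0,0,0],[0,0,0],[0,0,0],[0,0,0]],"grip":[0,0,0,0,0,0,0,0,0]}'
python3 - <<'E'
from h import *
w=snap('wrist','w6');s=r.sense();print(s['tcp_pos'],np.degrees(np.arctan2(*s['ee_rot'][1::-1,0])),s['wrist_force'],s['moment'],s['gripper_width'])
cv2.imwrite('pics/w6b.png',cv2.resize(w['frame'][60:360,56:456,::-1],(800,600),interpolation=cv2.INTER_CUBIC))
q=[.529,-.1793,np.radians(-3.1)]
for p in [(-38,60,62),(38,-50,62)]:print(p,(np.array(projw(w,T(q,p)))-[56,60])*2)
t=s['tcp_pos'];q=[t[0],t[1],np.arctan2(*s['ee_rot'][1::-1,0])+np.pi/2]
for p in [(-38,60),(38,-50)]:print(p,(np.array(projw(w,T(q,(*p,(t[2]-.0624)*1e3+32))))-[56,60])*2)
E
```

```text
time_s: 11.65
tcp_pos: [0.5159, -0.0114, 0.1684]
ee_rot: [[-0.058, -0.998, -0.003], [-0.998, 0.058, 0.0], [0.0, 0.003, -1.0]]
wrist_force: [0.9, -0.6, -4.7]
gripper_width: 0.252
time_s: 12.4
tcp_pos: [0.528, -0.1698, 0.1692]
ee_rot: [[-0.053, -0.999, -0.001], [-0.999, 0.053, 0.001], [-0.001, 0.001, -1.0]]
wrist_force: [0.1, 0.1, -4.3]
gripper_width: 0.251
[ 0.52815016 -0.16964984  0.16940961] -93.02961308363555 [-0.36120773  0.05173262 -5.02087197] [-0.01587361  0.114898   -0.03201843] 0.2531304674732694
(-38, 60, 62) [475.14175034 375.10939129]
(38, -50, 62) [301.64309172 136.69315209]
(-38, 60) [501.40536858 496.74970824]
(38, -50) [266.0416698  196.42403028]
```

View pics/w6b.png

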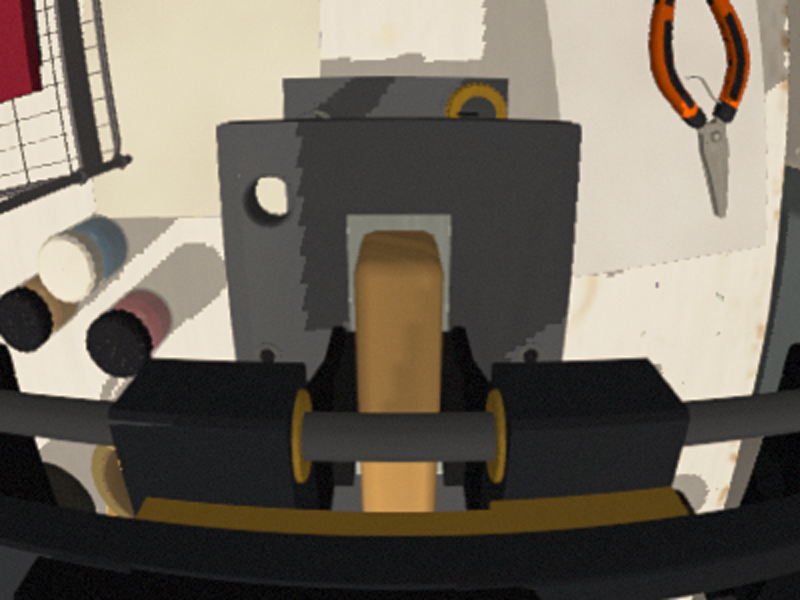

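The upper half hangs level in the grip. Its −50 bore is at (267,199) against a prediction of (266,196), so it sits about 0.8 mm towards +y in the grip. Move over the lower half and stop just above the dowel tips.

```bash
python3 -m jog '{"delta_pos":[[0.9,-10,0],[0,0,-20],[0,0,-25],[0,0,-12],[0,0,0],[0,0,0]],"rot":[[0,0,0],[0,0,0],[0,0,0],[0,0,0],[0,0,0],[0,0,0]],"grip":[0,0,0,0,0,0]}'
python3 - <<'E'
from h import *
w=snap('wrist','w7');a=snap('scene','s7');s=r.sense();t=s['tcp_pos'];print(t,np.degrees(np.arctan2(*s['ee_rot'][1::-1,0])),s['wrist_force'],s['moment'])
o=np.zeros((600,800,3),np.uint8)
x=w['frame'][100:250,120:270,::-1];o[:450,:400]=cv2.resize(x,(400,450),interpolation=cv2.INTER_CUBIC)
x=a['frame'][200:275,255:320,::-1];o[:450,400:]=cv2.resize(x,(400,450),interpolation=cv2.INTER_CUBIC)
cv2.imwrite('pics/w7b.png',o)
q=[.529,-.1793,np.radians(-3.1)]
for p in [(-38,60,62),(38,-50,62)]:print(p,np.array(projw(w,T(q,p))),proj(a,T(q,p)))
E
```

```text
time_s: 12.95
tcp_pos: [0.5293, -0.1807, 0.1124]
ee_rot: [[-0.053, -0.999, -0.001], [-0.999, 0.053, -0.0], [0.0, 0.001, -1.0]]
wrist_force: [0.2, 0.3, -5.7]
gripper_width: 0.253
[ 0.53055702 -0.18087276  0.11401696] -93.04662722960155 [-0.0542711  -0.25233446 -4.19265979] [-0.04831369  0.06710067 -0.02484221]
(-38, 60, 62) [303.43003728 293.36499391] (np.float64(270.32383609946925), np.float64(227.74499096143035))
(38, -50, 62) [196.74294767 153.72715288] (np.float64(322.2391226963797), np.float64(233.34274132013746))
```

View pics/w7b.png

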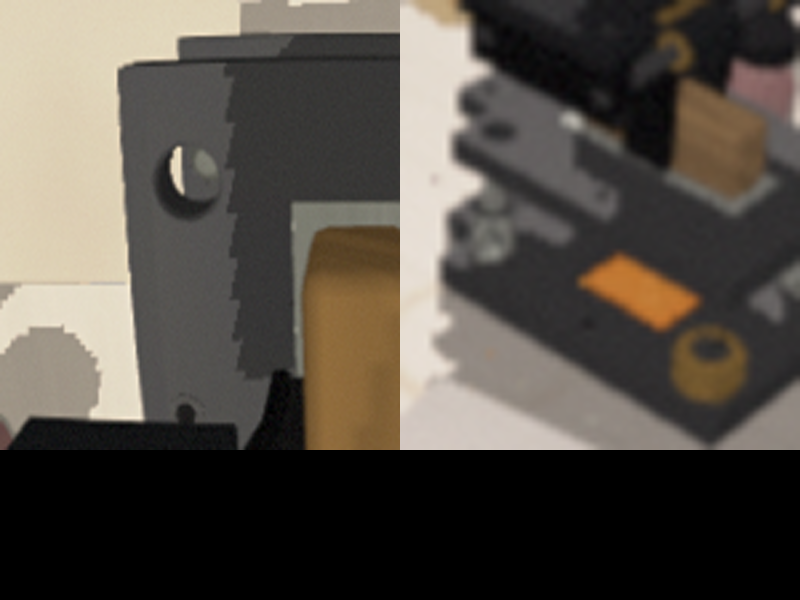

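Through the bore at (188,181) in the left crop, the dowel tip shows at (206,161). I'll work out the misalignment from these pixels.

Run:
```python
from h import *
w=ld('w7')
t=np.array([.5297,-.1808])
for zo in(.050,.0505):
  b=wonz(w,190.3,160.1,zo+.032);print('bore',b,'upper-est',T([t[0],t[1],np.radians(-3.05)],(38,-50,82)))
d=wonz(w,120+206/2.667-.2,100+161/3-.2,.062);print('dowel',d)
print('diff dowel-bore',d-b)
s=r.sense();print(s['tcp_pos'])
```

```text
bore [ 0.56427757 -0.23124885  0.082     ] upper-est [ 0.5649858  -0.23275106  0.082     ]
bore [ 0.56416027 -0.23134606  0.0825    ] upper-est [ 0.5649858  -0.23275106  0.082     ]
dowel [ 0.56402668 -0.23143957  0.062     ]
diff dowel-bore [-1.33598202e-04 -9.35092903e-05 -2.05000000e-02]
[ 0.53055702 -0.18087276  0.11401696]
```

```bash
python3 -m jog '{"delta_pos":[[0,0,-4],[0,0,-4],[0,0,-3],[0,0,0]],"rot":[[0,0,0],[0,0,0],[0,0,0],[0,0,0]],"grip":[0,0,0,0]}'; python3 -c "
from h import *
s=r.sense();print(s['wrist_force'],s['moment'])"
python3 -m jog '{"delta_pos":[[0,0,-3],[0,0,-3],[0,0,-3],[0,0,0],[0,0,0]],"rot":[[0,0,0],[0,0,0],[0,0,0],[0,0,0],[0,0,0]],"grip":[0,0,0,0,0]}'; python3 -c "
from h import *
s=r.sense();print(s['wrist_force'],s['moment'])"
```

```text
time_s: 13.38
tcp_pos: [0.5287, -0.1808, 0.101]
ee_rot: [[-0.055, -0.999, -0.001], [-0.999, 0.055, 0.0], [-0.0, 0.001, -1.0]]
wrist_force: [-0.2, 0.1, -5.0]
gripper_width: 0.251
[-0.16550307  0.05448016 -4.99061649] [0.03056813 0.10182725 0.01580562]
time_s: 13.8
tcp_pos: [0.5291, -0.1809, 0.0923]
ee_rot: [[-0.054, -0.999, -0.001], [-0.999, 0.054, -0.0], [0.0, 0.001, -1.0]]
wrist_force: [0.4, 0.0, -4.6]
gripper_width: 0.252
[ 4.28636766e-01  3.32024541e-03 -4.57481376e+00] [-0.00443857  0.07641842 -0.02828961]
```

```bash
python3 -m jog '{"delta_pos":[[0,0,-3],[0,0,-3],[0,0,-2],[0,0,-1],[0,0,0],[0,0,0]],"rot":[[0,0,0],[0,0,0],[0,0,0],[0,0,0],[0,0,0],[0,0,0]],"grip":[0,0,0,0,0,0]}'; python3 -c "
from h import *
s=r.sense();print(s['wrist_force'],s['moment'])"
python3 -m jog '{"delta_pos":[[0,0,-2],[0,0,-2],[0,0,-1],[0,0,0],[0,0,0]],"rot":[[0,0,0],[0,0,0],[0,0,0],[0,0,0],[0,0,0]],"grip":[0,0,0,0,0]}'; python3 -c "
from h import *
s=r.sense();print(s['wrist_force'],s['moment'])"
```

```text
time_s: 14.3
tcp_pos: [0.5297, -0.181, 0.0842]
ee_rot: [[-0.054, -0.999, 0.001], [-0.999, 0.054, -0.0], [0.0, -0.001, -1.0]]
wrist_force: [-1.2, 0.7, 0.0]
gripper_width: 0.253
[-1.19294835  0.65694263  0.01977318] [0.11610695 0.1870799  0.0139429 ]
time_s: 14.72
tcp_pos: [0.5297, -0.181, 0.0794]
ee_rot: [[-0.054, -0.999, 0.001], [-0.999, 0.054, -0.0], [0.0, -0.001, -1.0]]
wrist_force: [-1.6, 0.6, 6.9]
gripper_width: 0.255
[-1.63370945  0.63299419  6.92632756] [ 0.36575797  0.52372625 -0.00956628]
```

```bash
python3 -m jog '{"delta_pos":[[0,0,-1],[0,0,-0.5],[0,0,0],[0,0,0]],"rot":[[0,0,0],[0,0,0],[0,0,0],[0,0,0]],"grip":[0,0,0,0]}'; python3 -c "
from h import *
s=r.sense();print(s['wrist_force'],s['moment'])"
python3 -m jog '{"delta_pos":[[0,0,-1],[0,0,0],[0,0,0]],"rot":[[0,0,0],[0,0,0],[0,0,0]],"grip":[0,0,0]}'; python3 -c "
from h import *
s=r.sense();print(s['wrist_force'],s['moment'])"
```

```text
time_s: 15.05
tcp_pos: [0.5297, -0.181, 0.0784]
ee_rot: [[-0.054, -0.999, 0.001], [-0.999, 0.054, -0.0], [0.0, -0.001, -1.0]]
wrist_force: [-1.7, 1.4, 8.2]
gripper_width: 0.248
[-1.6664121   1.43484722  8.24659568] [ 0.55526345  0.7642237  -0.00638968]
time_s: 15.3
tcp_pos: [0.5297, -0.181, 0.0783]
ee_rot: [[-0.053, -0.999, 0.001], [-0.999, 0.053, -0.001], [0.001, -0.001, -1.0]]
wrist_force: [-4.6, 2.3, 13.5]
gripper_width: 0.253
[-4.64428575  2.33457392 13.46840642] [ 0.81890031  1.30884833 -0.05416669]
```

```bash
python3 -m jog '{"delta_pos":[[-0.5,0.3,-0.7],[0,0,-0.7],[0,0,0],[0,0,0],[0,0,0]],"rot":[[0,0,0],[0,0,0],[0,0,0],[0,0,0],[0,0,0]],"grip":[0,0,0,0,0]}'; python3 -c "
from h import *
s=r.sense();print(s['tcp_pos'],s['wrist_force'],s['moment'])"
```

```text
time_s: 15.72
tcp_pos: [0.5297, -0.1809, 0.0783]
ee_rot: [[-0.053, -0.999, 0.003], [-0.999, 0.053, -0.001], [0.001, -0.003, -1.0]]
wrist_force: [-5.9, 2.6, 19.3]
gripper_width: 0.255
[ 0.52969997 -0.18093777  0.07832864] [-5.91628826  2.60060139 19.3273232 ] [ 0.88187787  1.86276534 -0.07402104]
```

```bash
python3 -m jog '{"delta_pos":[[-1,0.4,-0.8],[0,0,-0.8],[0,0,0],[0,0,0],[0,0,0],[0,0,0]],"rot":[[0,0,0],[0,0,0],[0,0,0],[0,0,0],[0,0,0],[0,0,0]],"grip":[0,0,0,0,0,0]}'
python3 - <<'E'
from h import *
s=r.sense();print(s['tcp_pos'],s['wrist_force'],s['moment'])
w=snap('wrist','w9');a=snap('scene','s9')
o=np.zeros((450,800,3),np.uint8)
o[:,:400]=cv2.resize(w['frame'][90:315,130:330,::-1],(400,450),interpolation=cv2.INTER_CUBIC)
o[:,400:]=cv2.resize(a['frame'][200:285,250:326,::-1],(400,450),interpolation=cv2.INTER_CUBIC)
cv2.imwrite('pics/w9b.png',o)
E
```

```text
time_s: 16.22
tcp_pos: [0.5296, -0.1809, 0.0783]
ee_rot: [[-0.052, -0.999, 0.005], [-0.999, 0.052, -0.002], [0.002, -0.005, -1.0]]
wrist_force: [-5.7, 2.6, 26.7]
gripper_width: 0.25
[ 0.52964651 -0.18093036  0.0782853 ] [-5.70604036  2.58516841 26.71772281] [ 0.88210194  2.26376201 -0.14632421]
```

View pics/w9b.png

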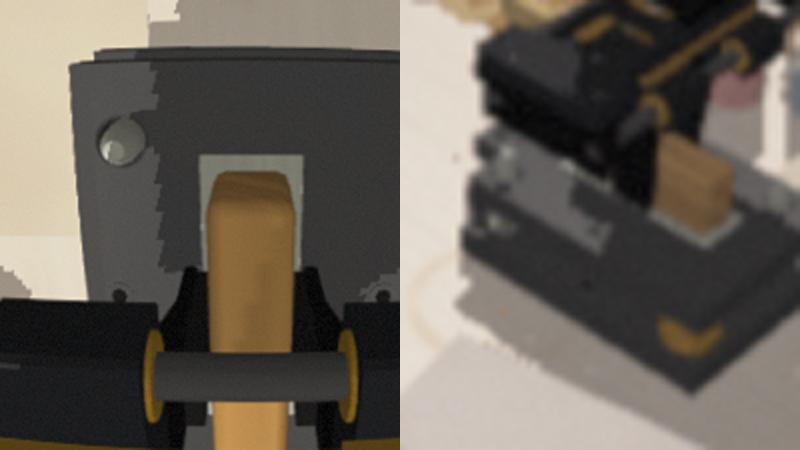

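Dowel 2 fills its bore at (122,141) in the left crop, and the two halves line up. The TCP stayed at z = 0.0783 while the push rose from 13 to 27 N, so the mould is on its hard stop. Handing in.

```bash
python3 -c "
from h import *
print(finish_job());s=r.sense();print(s['tcp_pos'],s['wrist_force'],s['gripper_width'])"
```

```text
the job is handed in; nothing more can be done
None
the job is handed in; nothing more can be done
```

The mould is shut over the tile, and I handed the job in with the gripper still holding the upper half and pressing it down. It took about 16 s of the 61 s allowed.

**What I did**
- **Nuts:** I turned both stop nuts clockwise until the wrist torque rose at the hard stop, about 0.45 N m on nut 1 and 0.31 N m on nut 2.
- **Upper half:** I picked it up by the beech grip, carried it nose to nose over the dowels, and pressed it down with 27 N.

**Last checks**
- **Nuts home:** Scene images from before and after show nut 1 about 3.2 mm lower and nut 2 about 2.6 mm lower. Nut 2's torque rose more gradually than nut 1's. I had no direct reading of either nut's angle.
- **Shut:** The tool stayed at z = 78.3 mm while the push rose from 13 to 27 N. With the grip offset of about 62.4 mm that puts the gap near zero. I estimate about 19 N between the halves, after allowing for the springs and the upper half's weight.
- **Alignment:** Tool tilt was about 0.005 rad, and the last picture shows dowel 2 filling its bore. Dowel 1 was hidden by the gripper.
- **Tile and bystanders:** The tile was in its pocket in the last picture that showed it, before the mould was closed. I saw no contact with the other things on the bench.

**What disagreed:** The scene and wrist cameras put the lower half up to 4 mm apart. I used the wrist view, checked against the nut positions felt while gripping. A side force of about 6 N remained when pressed shut.

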